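# Rack the three anaesthesia masks to dry

## Robot

A 6-joint arm with a two-finger parallel gripper is mounted at the origin on the work surface. World frame = base frame: x ahead of the robot, y to its left, z up, the work surface at z = 0. Lengths are in m, angles in rad, forces in N, time in s.
With the tool pointing down it reaches from about 0.325 to 1 m from the base axis. Payload 5.1 kg.
Tool frame: the origin (TCP) lies midway between the tips of the shut fingers; the grasp point (between the pads) lies 19 mm behind it; z points along the fingers, y is the line along which they close (so a half turn about z gives the same grasp; the last joint's range is limited). The gripper opens to 85 mm and grips with 20 to 120 N. Pads are 22 mm wide; open, the fingers measure 114 mm over their backs; the gripper's body (76 mm by 85 mm) begins 54 mm behind the grasp point. The pads swing forward as they close: fully open they stand 13 mm farther back than shut.
Start: joints at [-1.332, 0.124, 1.65, -0, 1.367, -0.083], TCP at [0.206, -0.617, 0.231] pointing down, gripper open.
Joint ranges: [-2.61, 2.61], [-1.02, 2.33], [0.03, 2.71], [-1.35, 4.49], [0.32, 2.68], [-2.91, 2.91]. Speed limits (rad/s): [2.57, 2.57, 3.14, 3.14, 3.14, 3.14].

## Interface

Orientations are given as a rotation vector (axis times angle).
In Python, from rig import bot gives the robot as it stands. The module is installed in compiled form; this text tells all that it offers.
- The arm moves only by the shell command python3 -m pendant 'ROWS' [FORCE]. ROWS is JSON, a list of rows, each an object of numbers: "wx", "wy", "wz": the turn, a rotation vector about the tool's x, y, z in units of 6 degrees (1.0 is 6 degrees); "tx", "ty", "tz": the shift along the tool's x, y, z in mm; "gripper": the opening, from 0 (shut) to 1 (fully open). In form: [{"wx": .., "wy": .., "wz": .., "tx": .., "ty": .., "tz": .., "gripper": ..}, ...]. A call has 1 to 20 rows; each row is the pose to reach, as a shift and turn from the pose commanded when the call began, along the tool's axes at that moment; what a row does not reach only later rows make up. A row lasts 1/8 s, in which the tool goes at most 62.5 mm and 10.7 degrees, less where a joint would pass 70% of its speed; a pose out of reach is approached as far as the arm can. A call with a gripper value outside its range is refused whole. The fingers move at their own pace and stop on an object; FORCE is the grip in N (left out, the last holds). Time passes only in rows, so rows that repeat a pose let the fingers close. It gives the time, the measured TCP pose, the force, the opening and the grip force at its end, in the units of the state.
- bot.get_state(): the state, without advancing time (a new reading comes with each control period).
- bot.camera(name): name is "side" or "top" or "wrist"; returns a dict with "color" (384x512x3 uint8, red, green, blue), "depth" (384x512 float32, m along the optical axis (not along the pixel's ray), 0 where there is no reading), "K" (3x3 intrinsics, pixels), "cam_to_world" (4x4, takes a point from camera to world coordinates); the wrist camera has in their place "hand_eye" (4x4, takes a point from camera to tool coordinates, whose origin is the TCP and whose axes are the flange's). Camera axes: x right, y up, looking along -z (the intrinsics and any distortion apply to the point x, -y, -z); pixel columns grow to the right and rows downward; lengths in m; the calibration is good to about 2 mm. A picture is of the moment at which its call begins: read the wrist's pose just before it.
- bot.job_done(): hands the job in; it is judged then, once.
Trained networks look in the newest picture that a camera, given by its name, has taken for a name from the list of things; names that differ only in an ending like _2 or _b are one class to them, and where a whole thing is asked for, a point or a joint stands for the part that bears it (a point fixed in the world has none). Each returns a list of dicts, best first, with "score" (0 to 1); they miss things now and then, are a little off and sometimes report something else, mostly with a low value. They report only what shows in the picture. A call takes as long as a camera call. They do not tell look-alikes from the thing itself.
- bot.recognise(name, camera): "extent" ([left, top, width, height] in pixels, round what is visible of it).
- bot.masks_of(name, camera): "region" (384x512 bool, what is visible of it) and "extent" ([left, top, width, height] in pixels, round what is visible of it).
The state is a dict: "time_s": time; "qpos": joint angles; "qd": joint speeds; "joint_torque": joint torques, N m; "eef_pos": TCP position; "ee_rot": TCP orientation; "force": force on the tool from outside, world axes, zero at the start; "ft_torque": the same for the moment, N m; "width": finger opening in m; "grip_force": force on a finger pad.
Only numpy, scipy, OpenCV 4.12 (cv2) and the standard library are available. Lean on these libraries where they do the work, as an engineer would, in place of code of your own. Each camera call takes 0.05 s, during which the arm holds its last target. There are 200 camera calls.

## Task

First put the white rack plate onto the drip tray, both of its holes over the two dowels, lowered until it lies flat on the tray's feet. Then stand the three induction masks on it, rim down, each inside the seat ring of its own size: small in small, medium in medium, large in large. Set everything down gently without dropping it, and leave the bottle and the steel pot where they are.

Things in the scene. Friction and masses are not known exactly. Their poses are not given: they have to be found in the camera images.
- tray: Fixed drip tray: flat steel slab 182 x 220 x 6 mm (x by y), with two upright dark dowels at x = +70 and -70 mm, y = 0: 10 mm thick, tips 42 mm above the table, the last 8 mm tapering to 4 mm. Four rubber feet, 6 mm high, at its corners carry the rack plate (its underside then 12 mm above the table). Origin: centre of the underside, on the table; z up.
- plate: Loose white rack plate, 170 x 206 x 6 mm (x by y), 0.35 kg, flat on the table at first. Two 16 mm through holes at x = +70 and -70 mm, y = 0, for the dowels; fits either way round. Upright carrying bar in the middle, 44 mm long in x, 12 mm thick in y, top 44 mm above the underside: pinch it across y. On top three grey seat rings. Origin: centre of the underside; z up.
- mask_small: The small induction mask, loose, standing rim down on the table at the start: round, black rubber rim 40 mm in diameter, smoke-grey dome up to 44 mm, then a white cylindrical connector 22 mm in diameter and 30 mm tall, top at 74 mm. Grip it by the connector. About 50 g. Origin: centre of the rim's underside, z up the connector.
- mask_medium: The medium induction mask, loose, standing rim down on the table at the start: round, black rubber rim 54 mm in diameter, smoke-grey dome up to 48 mm, then a white cylindrical connector 22 mm in diameter and 30 mm tall, top at 78 mm. Grip it by the connector. About 70 g. Origin: centre of the rim's underside, z up the connector.
- mask_large: The large induction mask, loose, standing rim down on the table at the start: round, black rubber rim 70 mm in diameter, smoke-grey dome up to 54 mm, then a white cylindrical connector 22 mm in diameter and 30 mm tall, top at 84 mm. Grip it by the connector. About 90 g. Origin: centre of the rim's underside, z up the connector.
- seat_small: The small seat ring on the rack plate (moves with it), for the small mask: inner diameter 56 mm, outer 62 mm, 4 mm high. Origin: centre of the ring at the level of the plate's top face, at x = -41, y = 34, z = 6 mm in the plate's frame. The mask's rim stands on the plate inside the ring.
- seat_medium: The medium seat ring on the rack plate (moves with it), for the medium mask: inner diameter 70 mm, outer 76 mm, 4 mm high. Origin: centre of the ring at the level of the plate's top face, at x = 43, y = 40, z = 6 mm in the plate's frame. The mask's rim stands on the plate inside the ring.
- seat_large: The large seat ring on the rack plate (moves with it), for the large mask: inner diameter 86 mm, outer 92 mm, 4 mm high. Origin: centre of the ring at the level of the plate's top face, at x = 0, y = -56, z = 6 mm in the plate's frame. The mask's rim stands on the plate inside the ring.
- bottle: White closed plastic bottle, 64 mm in diameter, 180 mm tall, standing beyond the masks; not part of the job. Origin: centre of its underside.
- gallipot: Small open steel pot, 64 mm across, 50 mm tall, standing beyond the masks; not part of the job. Origin: centre of its underside.
Things that resemble listed ones, but are neither listed nor needed, are in the scene too. What is shaped like the mask_large but orange or pink is not meant.

How it is judged:
On the way:
1. the rack plate is home over both dowels of the tray, before any mask is put on it (horizontal distance between plate and tray below 0.008 m and z of plate in the frame of tray between 0.009 and 0.0145 m and angle between the x axis of plate and the x axis of tray, either way round below 0.08 rad and angle between plate's own z axis and vertical below 0.03 rad and horizontal distance between each of mask_small, mask_medium, mask_large and plate above 0.1 m), for 0.2 s.
At the end, for the whole second after the job is handed in: The rack plate lies flat on the tray's feet with both dowels through its holes (centres within 8 mm, axes within 0.08 rad either way round), and each mask stands upright, rim on the plate (within 3 mm), within 12 mm of the centre of the seat ring of its own size; all released and at rest (horizontal distance between plate and tray below 0.008 m and z of plate in the frame of tray between 0.009 and 0.0145 m and angle between the x axis of plate and the x axis of tray, either way round below 0.08 rad and angle between plate's own z axis and vertical below 0.03 rad and linear speed of each of plate, mask_small, mask_medium, mask_large below 0.02 m/s and angular speed of each of plate, mask_small, mask_medium, mask_large below 0.2 rad/s and horizontal distance between mask_small and seat_small below 0.012 m and z of mask_small in the frame of seat_small between -0.003 and 0.003 m and angle between each of mask_small, mask_medium, mask_large's own z axis and vertical below 0.06 rad and horizontal distance between mask_medium and seat_medium below 0.012 m and z of mask_medium in the frame of seat_medium between -0.003 and 0.003 m and horizontal distance between mask_large and seat_large below 0.012 m and z of mask_large in the frame of seat_large between -0.003 and 0.003 m); the robot touches nothing.
It fails at once if a mask is dropped or thrown onto its seat (faster than 0.5 m/s within 30 mm above it) ((horizontal distance between mask_small and seat_small below 0.02 m and z of mask_small in the frame of seat_small below 0.03 m and linear speed of mask_small above 0.5 m/s) or (horizontal distance between mask_medium and seat_medium below 0.02 m and z of mask_medium in the frame of seat_medium below 0.03 m and linear speed of mask_medium above 0.5 m/s) or (horizontal distance between mask_large and seat_large below 0.02 m and z of mask_large in the frame of seat_large below 0.03 m and linear speed of mask_large above 0.5 m/s)).
It fails at once if the rack plate is dropped onto the tray (faster than 0.5 m/s within 50 mm above it) (horizontal distance between plate and tray below 0.02 m and z of plate in the frame of tray below 0.05 m and linear speed of plate above 0.5 m/s).
It fails at once if the bottle is shifted or knocked over (moved more than 30 mm or tipped more than 0.35 rad) (distance of bottle from where it was at the start of the episode above 0.03 m or angle between bottle's own z axis and vertical above 0.35 rad).
It fails at once if the gallipot is shifted or knocked over (moved more than 30 mm or tipped more than 0.35 rad) (distance of gallipot from where it was at the start of the episode above 0.03 m or angle between gallipot's own z axis and vertical above 0.35 rad).
It also fails if it takes over 102 s, if anything falls off the work surface, if the arm or the gripper's body presses on something with over 40 N, if the wrist force passes 120 N, or if a joint passes its speed limit or range.

## Working session

There is one attempt and no reset: what is moved stays moved. The work goes in short steps, Python scripts to look and compute and a shell command to move; the robot and the scene stay as the last step left them, time stands still between calls to the robot, and variables do not carry over. Pictures are saved under pics/ and viewed, at most 14 in all, crops included, and the job is handed in when it is done.

```bash
mkdir -p pics
cat > h.py <<'E'
import numpy as np, cv2
from rig import bot
from scipy.spatial.transform import Rotation as R
def cam(n):
    s=bot.get_state(); c=bot.camera(n)
    if n=="wrist":
        T=np.eye(4);T[:3,:3]=R.from_rotvec(s["ee_rot"]).as_matrix();T[:3,3]=s["eef_pos"]
        c["cam_to_world"]=T@c["hand_eye"]
    return c
def cloud(c):
    K=c["K"];d=c["depth"];v,u=np.mgrid[:d.shape[0],:d.shape[1]]
    p=np.stack([(u-K[0,2])/K[0,0]*d,-(v-K[1,2])/K[1,1]*d,-d],-1)
    T=c["cam_to_world"];w=p@T[:3,:3].T+T[:3,3];w[d==0]=np.nan
    return w
def save(c,f,crop=None,scale=1):
    im=c["color"][...,::-1]
    if crop: l,t,w,h=crop;im=im[t:t+h,l:l+w]
    cv2.imwrite("pics/"+f,cv2.resize(im,None,fx=scale,fy=scale,interpolation=cv2.INTER_CUBIC))
E
cat > m.py <<'E'
from h import *
s=bot.get_state();print(s["time_s"],s["eef_pos"],s["ee_rot"],s["width"])
ims=[]
for n in ["top","side"]:
    c=cam(n);w=cloud(c);ims.append(c["color"][...,::-1])
    print(n,c["K"][0,0],c["cam_to_world"][:3,3].round(3),c.keys())
    for k in ["tray","plate","mask_small","mask_medium","mask_large","bottle","gallipot","seat_small","seat_large"]:
        for r in bot.masks_of(k,n):
            if r["score"]<.2: continue
            q=w[r["region"]];q=q[~np.isnan(q[:,0])]
            print(k,round(r["score"],2),np.int32(r["extent"]),np.nanmedian(q,0).round(3),np.percentile(q,98,axis=0).round(3)if len(q) else '')
cv2.imwrite("pics/a.png",cv2.resize(np.vstack(ims),(800*3//4,900*3//4*0+600)) if 0 else ims[0]);cv2.imwrite("pics/b.png",ims[1])
E
python3 m.py
```

```text
0.0 [ 0.20539697 -0.6160567   0.23007121] [-3.09902183e+00 -5.02946242e-01  2.68138169e-04] 0.0855829726877854
top 385.1029388885463 [0.501 0.009 0.876] dict_keys(['color', 'depth', 'K', 'cam_to_world'])
tray 0.62 [337 188 123 117] [ 0.497 -0.3    0.006] [ 0.604 -0.185  0.011]
plate 0.94 [ 91 200 110 112] [0.482 0.267 0.006] [0.59  0.364 0.029]
mask_small 0.76 [279 219  13  13] [ 0.546 -0.036  0.044] [ 0.565 -0.023  0.076]
mask_medium 0.76 [246 258  25  21] [0.452 0.019 0.035] [0.473 0.044 0.079]
mask_large 0.95 [248 163  28  29] [0.646 0.009 0.037] [0.684 0.039 0.085]
mask_large 0.88 [216 208  30  32] [0.547 0.074 0.037] [0.58  0.107 0.085]
mask_large 0.86 [158 154  31  32] [0.672 0.2   0.037] [0.707 0.233 0.086]
mask_large 0.82 [287 264  31  33] [ 0.429 -0.078  0.038] [ 0.456 -0.052  0.085]
bottle 0.68 [283  94  33  52] [ 0.756 -0.073  0.12 ] [ 0.793 -0.047  0.182]
gallipot 0.65 [198 107  26  29] [0.79  0.121 0.023] [0.811 0.147 0.052]
seat_small 0.72 [153 238  32  26] [0.494 0.216 0.011] [0.524 0.247 0.013]
seat_large 0.71 [340 186 122 117] [ 0.497 -0.3    0.006] [ 0.605 -0.184  0
[... 511 characters left out ...]
0.035] [ 0.566 -0.034  0.074]
mask_medium 0.92 [180 182  21  34] [0.452 0.006 0.032] [0.474 0.025 0.079]
mask_large 0.96 [168 205  23  38] [ 0.428 -0.102  0.032] [ 0.457 -0.079  0.084]
mask_large 0.84 [255 151  26  29] [0.678 0.189 0.031] [0.711 0.21  0.083]
mask_large 0.72 [255 184  25  32] [ 0.653 -0.009  0.032] [0.683 0.016 0.084]
mask_large 0.64 [216 171  23  29] [0.551 0.06  0.035] [0.582 0.081 0.084]
bottle 0.7 [299 171  29  66] [ 0.766 -0.101  0.093] [ 0.797 -0.075  0.18 ]
bottle 0.23 [166 147  78  36] [0.485 0.255 0.006] [0.598 0.362 0.038]
gallipot 0.73 [295 171  21  19] [0.78  0.105 0.034] [0.809 0.146 0.051]
seat_small 0.53 [212 156  10   4] [0.534 0.317 0.009] [0.544 0.321 0.014]
```

View pics/a.png

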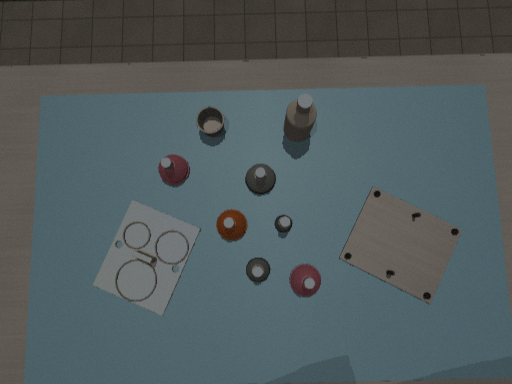

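View pics/b.png

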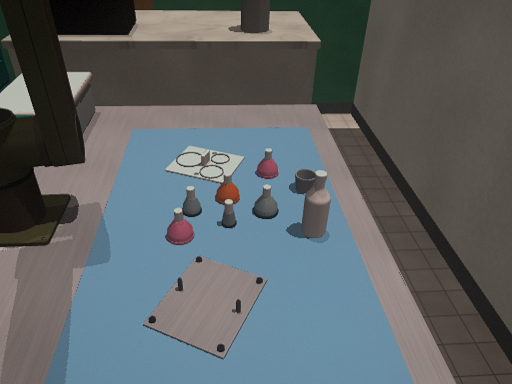

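Top picture: grey masks are large (261,178), small (284,223) and medium (258,269). The look-alikes are pink (174,169), pink (306,280) and orange (231,225). The plate is at (148,257) with holes at (119,243) and (175,269). The tray is at (400,245) with dowels at (416,215) and (390,272). I choose the grey large mask at (261,178). Next I measure exactly and take one close crop.

```bash
cat > m2.py <<'E'
from h import *
c=cam("top");w=cloud(c);save(c,"c.png",(90,150,380,160),2)
def reg(k,xy):
    best=min(bot.masks_of(k,"top"),key=lambda r:np.linalg.norm(np.nanmedian(w[r["region"]],0)[:2]-xy)); 
    return best["region"]
def toppix(lo,hi,xy,rad):
    m=(w[...,2]>lo)&(w[...,2]<hi)&(np.hypot(w[...,0]-xy[0],w[...,1]-xy[1])<rad);return w[m]
for k,xy,h in [("mask_small",(.546,-.036),.074),("mask_medium",(.452,.019),.078),("mask_large",(.646,.009),.084)]:
    q=toppix(h-.004,h+.006,xy,.05)
    print(k,len(q),q.mean(0).round(4),((q.max(0)+q.min(0))/2).round(4),np.ptp(q,axis=0).round(3))
    x0=toppix(-.005,.02,xy,.05)
def rect(k,xy,lo,hi):
    m=reg(k,xy)&(w[...,2]>lo)&(w[...,2]<hi)
    (cx,cy),(a,b),ang=cv2.minAreaRect(w[m][:,:2].astype(np.float32));print(k,"rect",round(cx,4),round(cy,4),round(a,4),round(b,4),round(ang,2))
rect("plate",(.482,.267),.003,.014)
rect("tray",(.497,-.3),.003,.013)
q=toppix(.036,.05,(.482,.267),.06);print("bar",len(q),q.mean(0).round(4),cv2.minAreaRect(q[:,:2].astype(np.float32)))
K=c["K"];T=c["cam_to_world"]
def px(u,v,z):
    r=T[:3,:3]@np.array([(u-K[0,2])/K[0,0],-(v-K[1,2])/K[1,1],-1]);return (T[:3,3]+r*(z-T[2,3])/r[2])[:2].round(4)
q=toppix(.025,.05,(.497,-.3),.12)
print("dowels",[(len(g),g.mean(0).round(4)) for g in (q[q[:,0]>.5],q[q[:,0]<.5])])
print("holes",px(119,243,.006),px(175,269,.006))
E
python3 m2.py
```

```text
mask_small 84 [ 0.55   -0.0388  0.074 ] [ 0.5496 -0.0387  0.0738] [0.021 0.019 0.006]
mask_medium 93 [0.4495 0.0205 0.0777] [0.4492 0.0207 0.0783] [0.02  0.02  0.007]
mask_large 83 [0.6534 0.0103 0.0841] [0.6535 0.0107 0.0843] [0.02  0.019 0.006]
plate rect 0.4839 0.2677 0.1715 0.2066 65.89
tray rect 0.4987 -0.3003 0.2218 0.1836 62.46
bar 125 [0.4843 0.2662 0.0435] ((0.484177827835083, 0.2670181393623352), (0.043250612914562225, 0.012338693253695965), 66.17930603027344)
dowels [(24, array([ 0.5602, -0.331 ,  0.0358])), (23, array([ 0.4375, -0.2651,  0.0363]))]
holes [0.5156 0.3299] [0.4553 0.2037]
```

View pics/c.png

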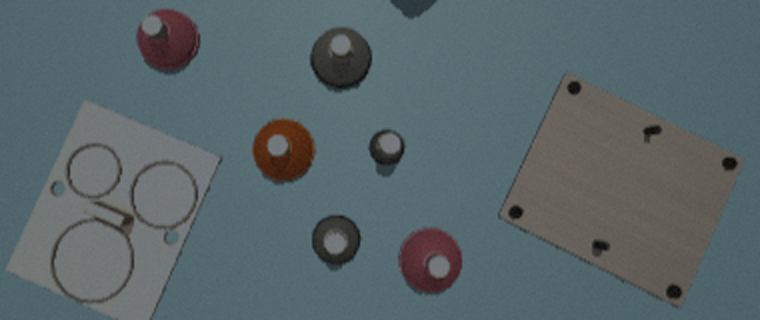

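The crop confirms that the three grey masks are the right ones and that the plate and tray are clear. Next I work out the move to above the plate.

```bash
cat > to.py <<'E'
import sys
from h import *
def to(x,y,z,yaw,s=None):
    s=s or bot.get_state();Rn=R.from_rotvec(s["ee_rot"]);a=np.radians(yaw)
    X=np.array([np.cos(a),np.sin(a),0]);Y=np.array([np.sin(a),-np.cos(a),0])
    Rt=R.from_matrix(np.stack([X,Y,[0,0,-1]],1))
    t=Rn.inv().apply(np.array([x,y,z])-s["eef_pos"])*1e3;r=np.degrees((Rn.inv()*Rt).as_rotvec())/6
    print("t",t.round(1),"w",r.round(2))
if __name__=="__main__":
    v=list(map(float,sys.argv[1:]));
    s=bot.get_state();m=R.from_rotvec(s["ee_rot"]).as_matrix();print(s["eef_pos"].round(4),"yaw",np.degrees(np.arctan2(m[1,0],m[0,0])).round(2),"tilt",m[:2,2].round(4),"F",np.round(s["force"],1),"w",round(s["width"],4))
    for i in range(0,len(v),4): to(*v[i:i+4])
E
python3 to.py .45 -.1 .2 40  .4840 .2672 .16 66
```

```text
[ 0.2055 -0.6166  0.2313] yaw 18.44 tilt [ 0. -0.] F [-0.5 -0.  -0.7] w 0.0852
t [ 395.3 -412.8   31.3] w [ 0.   -0.   -3.59]
t [ 543.7 -750.4   71.3] w [ 0.   -0.   -7.93]
```

```bash
python3 -m pendant '[{"tx":395,"ty":-413,"tz":30,"wz":-3.6,"gripper":0.45},{"tx":395,"ty":-413,"tz":30,"wz":-3.6,"gripper":0.45},{"tx":395,"ty":-413,"tz":30,"wz":-3.6,"gripper":0.45},{"tx":395,"ty":-413,"tz":30,"wz":-3.6,"gripper":0.45},{"tx":395,"ty":-413,"tz":30,"wz":-3.6,"gripper":0.45},{"tx":395,"ty":-413,"tz":30,"wz":-3.6,"gripper":0.45},{"tx":395,"ty":-413,"tz":30,"wz":-3.6,"gripper":0.45},{"tx":395,"ty":-413,"tz":30,"wz":-3.6,"gripper":0.45},{"tx":544,"ty":-750,"tz":71,"wz":-7.93,"gripper":0.45},{"tx":544,"ty":-750,"tz":71,"wz":-7.93,"gripper":0.45},{"tx":544,"ty":-750,"tz":71,"wz":-7.93,"gripper":0.45},{"tx":544,"ty":-750,"tz":71,"wz":-7.93,"gripper":0.45},{"tx":544,"ty":-750,"tz":71,"wz":-7.93,"gripper":0.45},{"tx":544,"ty":-750,"tz":71,"wz":-7.93,"gripper":0.45},{"tx":544,"ty":-750,"tz":71,"wz":-7.93,"gripper":0.45},{"tx":544,"ty":-750,"tz":71,"wz":-7.93,"gripper":0.45},{"tx":544,"ty":-750,"tz":71,"wz":-7.93,"gripper":0.45}]' 60
cat > pl.py <<'E'
from h import *
c=cam("wrist");w=cloud(c);save(c,"d.png")
x=np.array([.484,.267])
d=np.hypot(w[...,0]-x[0],w[...,1]-x[1])
q=w[(d<.05)&(w[...,2]>.036)&(w[...,2]<.055)];print("bar",len(q),q.mean(0).round(4),cv2.minAreaRect(q[:,:2].astype(np.float32)))
for r in bot.masks_of("plate","wrist")[:1]:
    m=r["region"]&(w[...,2]>.002)&(w[...,2]<.015);print(r["score"],r["extent"],cv2.minAreaRect(w[m][:,:2].astype(np.float32)))
E
python3 pl.py; python3 to.py .484 .267 .16 66
```

```text
bar 0 [nan nan nan] ((0.0, 0.0), (0.0, 0.0), 0.0)
[ 0.2056 -0.6166  0.2314] yaw 18.44 tilt [-0.     -0.0001] F [ 0.2  0.  -0.4] w 0.0856
t [ 543.7 -750.2   71.3] w [ 0.    0.   -7.93]$[0]: bad value
pl.py:5: RuntimeWarning: Mean of empty slice.
  q=w[(d<.05)&(w[...,2]>.036)&(w[...,2]<.055)];print("bar",len(q),q.mean(0).round(4),cv2.minAreaRect(q[:,:2].astype(np.float32)))
  ret = um.true_divide(
```

View pics/d.png

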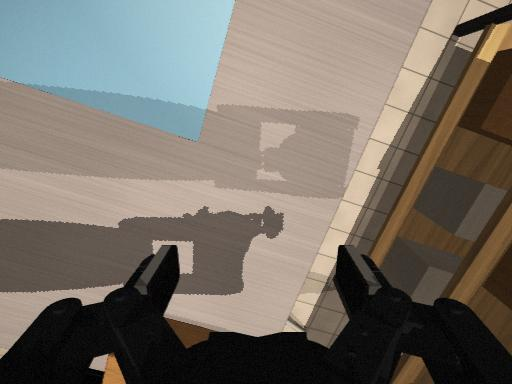

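The move was refused, probably because each row needs all its fields, so the picture shows only bare table at the start pose. I'll retry with full rows.

```bash
python3 -m pendant '[{"wx":0,"wy":0,"wz":-3.6,"tx":395,"ty":-413,"tz":30,"gripper":0.45},{"wx":0,"wy":0,"wz":-3.6,"tx":395,"ty":-413,"tz":30,"gripper":0.45},{"wx":0,"wy":0,"wz":-3.6,"tx":395,"ty":-413,"tz":30,"gripper":0.45},{"wx":0,"wy":0,"wz":-3.6,"tx":395,"ty":-413,"tz":30,"gripper":0.45},{"wx":0,"wy":0,"wz":-3.6,"tx":395,"ty":-413,"tz":30,"gripper":0.45},{"wx":0,"wy":0,"wz":-3.6,"tx":395,"ty":-413,"tz":30,"gripper":0.45},{"wx":0,"wy":0,"wz":-3.6,"tx":395,"ty":-413,"tz":30,"gripper":0.45},{"wx":0,"wy":0,"wz":-3.6,"tx":395,"ty":-413,"tz":30,"gripper":0.45},{"wx":0,"wy":0,"wz":-7.93,"tx":544,"ty":-750,"tz":71,"gripper":0.45},{"wx":0,"wy":0,"wz":-7.93,"tx":544,"ty":-750,"tz":71,"gripper":0.45},{"wx":0,"wy":0,"wz":-7.93,"tx":544,"ty":-750,"tz":71,"gripper":0.45},{"wx":0,"wy":0,"wz":-7.93,"tx":544,"ty":-750,"tz":71,"gripper":0.45},{"wx":0,"wy":0,"wz":-7.93,"tx":544,"ty":-750,"tz":71,"gripper":0.45},{"wx":0,"wy":0,"wz":-7.93,"tx":544,"ty":-750,"tz":71,"gripper":0.45},{"wx":0,"wy":0,"wz":-7.93,"tx":544,"ty":-750,"tz":71,"gripper":0.45},{"wx":0,"wy":0,"wz":-7.93,"tx":544,"ty":-750,"tz":71,"gripper":0.45},{"wx":0,"wy":0,"wz":-7.93,"tx":544,"ty":-750,"tz":71,"gripper":0.45}]' 60
python3 pl.py; python3 to.py .484 .267 .016 66
```

```text
time_s: 3.38
eef_pos: [0.4842, 0.2669, 0.1601]
ee_rot: [2.634, 1.712, -0.001]
force: [0.5, 0.3, 0.6]
width: 0.0384
grip_force: 0.0
bar 523 [0.4861 0.269  0.0449] ((0.48560377955436707, 0.2678813636302948), (0.04346057400107384, 0.011151940561830997), 65.94161987304688)
0.76 [160.3, 97.5, 196.4, 148.8] ((0.48520371317863464, 0.2658790946006775), (0.17306017875671387, 0.20987127721309662), 66.03579711914062)
[0.4845 0.2659 0.1605] yaw 65.95 tilt [ 0.0002 -0.0002] F [0.2 0.3 0.2] w 0.0386
t [  0.8  -0.9 144.5] w [ 0.    0.   -0.01]
```

View pics/d.png

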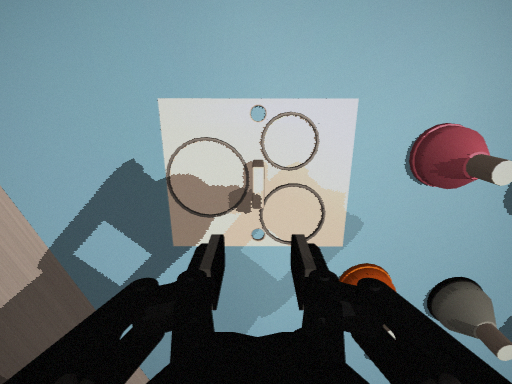

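The wrist picture shows the bar at (258,180), midway between the fingers and aligned with them. I descend and grip.

```bash
python3 -m pendant '[{"wx":0,"wy":0,"wz":0,"tx":1,"ty":0,"tz":60,"gripper":0.45},{"wx":0,"wy":0,"wz":0,"tx":1,"ty":0,"tz":110,"gripper":0.45},{"wx":0,"wy":0,"wz":0,"tx":1,"ty":0,"tz":130,"gripper":0.45},{"wx":0,"wy":0,"wz":0,"tx":1,"ty":0,"tz":144,"gripper":0.45},{"wx":0,"wy":0,"wz":0,"tx":1,"ty":0,"tz":144,"gripper":0.45},{"wx":0,"wy":0,"wz":0,"tx":1,"ty":0,"tz":144,"gripper":0},{"wx":0,"wy":0,"wz":0,"tx":1,"ty":0,"tz":144,"gripper":0},{"wx":0,"wy":0,"wz":0,"tx":1,"ty":0,"tz":144,"gripper":0},{"wx":0,"wy":0,"wz":0,"tx":1,"ty":0,"tz":144,"gripper":0},{"wx":0,"wy":0,"wz":0,"tx":1,"ty":0,"tz":144,"gripper":0}]' 60
python3 to.py
```

```text
time_s: 4.72
eef_pos: [0.4864, 0.2685, 0.0184]
ee_rot: [2.634, 1.711, 0.006]
force: [0.2, 0.1, 5.8]
width: 0.0112
grip_force: 62.0
[0.4864 0.2685 0.0184] yaw 66.02 tilt [0.0034 0.0014] F [0.2 0.1 5.8] w 0.0112
```

```bash
python3 -m pendant '[{"wx":0,"wy":0,"wz":0,"tx":0,"ty":0,"tz":-10,"gripper":0},{"wx":0,"wy":0,"wz":0,"tx":0,"ty":0,"tz":-30,"gripper":0},{"wx":0,"wy":0,"wz":0,"tx":0,"ty":0,"tz":-70,"gripper":0},{"wx":0,"wy":0,"wz":0,"tx":0,"ty":0,"tz":-120,"gripper":0},{"wx":0,"wy":0,"wz":0,"tx":0,"ty":0,"tz":-150,"gripper":0},{"wx":0,"wy":0,"wz":0,"tx":0,"ty":0,"tz":-150,"gripper":0},{"wx":0,"wy":0,"wz":0,"tx":0,"ty":0,"tz":-150,"gripper":0}]' 60
python3 to.py .5 0 .17 20 .4988 -.2998 .17 -27.8
```

```text
time_s: 5.6
eef_pos: [0.4838, 0.2674, 0.1649]
ee_rot: [-2.634, -1.711, 0.004]
force: [0.7, -0.2, -3.8]
width: 0.0108
grip_force: 60.6
[0.4838 0.2674 0.1649] yaw 66.02 tilt [-0.0022 -0.0009] F [ 0.7 -0.2 -3.8] w 0.0108
t [-237.7  123.5   -4.9] w [-0.01  0.02  7.67]
t [-512.1  244.2   -4.6] w [ 0.    0.03 15.64]
```

```bash
python3 -m pendant '[{"wx":0,"wy":0,"wz":1,"tx":-30,"ty":16,"tz":-5,"gripper":0},{"wx":0,"wy":0,"wz":2.3,"tx":-75,"ty":38,"tz":-5,"gripper":0},{"wx":0,"wy":0,"wz":3.7,"tx":-120,"ty":60,"tz":-5,"gripper":0},{"wx":0,"wy":0,"wz":5,"tx":-165,"ty":82,"tz":-5,"gripper":0},{"wx":0,"wy":0,"wz":6.4,"tx":-210,"ty":104,"tz":-5,"gripper":0},{"wx":0,"wy":0,"wz":7.8,"tx":-255,"ty":125,"tz":-5,"gripper":0},{"wx":0,"wy":0,"wz":9.2,"tx":-300,"ty":145,"tz":-5,"gripper":0},{"wx":0,"wy":0,"wz":10.6,"tx":-345,"ty":166,"tz":-5,"gripper":0},{"wx":0,"wy":0,"wz":12,"tx":-390,"ty":187,"tz":-5,"gripper":0},{"wx":0,"wy":0,"wz":13.3,"tx":-435,"ty":208,"tz":-5,"gripper":0},{"wx":0,"wy":0,"wz":14.6,"tx":-475,"ty":227,"tz":-5,"gripper":0},{"wx":0,"wy":0,"wz":15.3,"tx":-500,"ty":238,"tz":-5,"gripper":0},{"wx":0,"wy":0,"wz":15.64,"tx":-512,"ty":244,"tz":-5,"gripper":0},{"wx":0,"wy":0,"wz":15.64,"tx":-512,"ty":244,"tz":-5,"gripper":0},{"wx":0,"wy":0,"wz":15.64,"tx":-512,"ty":244,"tz":-5,"gripper":0},{"wx":0,"wy":0,"wz":15.64,"tx":-512,"ty":244,"tz":-5,"gripper":0}]' 90
cat > m3.py <<'E'
import sys
from h import *
s=bot.get_state();c=cam("top");w=cloud(c);T=np.array([.4988,-.2998])
for n in ["side"]:
    d=cam(n);save(d,"e%s.png"%sys.argv[1],(110,150,200,220),2)
d=np.hypot(w[...,0]-T[0],w[...,1]-T[1])
cam_h=s["eef_pos"][2]
# plate top plane ~ tcp-0.012
z=cam_h-.012
q=w[(d<.15)&(abs(w[...,2]-z)<.012)]
print(len(q),cv2.minAreaRect(q[:,:2].astype(np.float32)),np.median(q[:,2]))
A=np.c_[q[:,:2]-T,np.ones(len(q))];print("plane",np.linalg.lstsq(A,q[:,2],rcond=None)[0].round(4))
save(c,"f%s.png"%sys.argv[1],(310,150,180,180),3)
E
python3 m3.py 1; python3 to.py .4988 -.2998 .06 -27.8
```

```text
time_s: 7.6
eef_pos: [0.4997, -0.298, 0.1712]
ee_rot: [-3.05, 0.753, 0.0]
force: [0.7, 0.2, -2.7]
width: 0.0105
grip_force: 91.4
6626 ((0.508078396320343, -0.27851375937461853), (0.16446009278297424, 0.1708543747663498), 62.22799301147461) 0.15883153478862794
plane [-0.0027  0.0003  0.1589]
[ 0.4998 -0.2983  0.1715] yaw -27.75 tilt [ 0.0002 -0.    ] F [ 0.4  0.8 -2.7] w 0.0103
t [ -0.2   1.8 111.5] w [-0.   -0.    0.01]
```

View pics/e1.png

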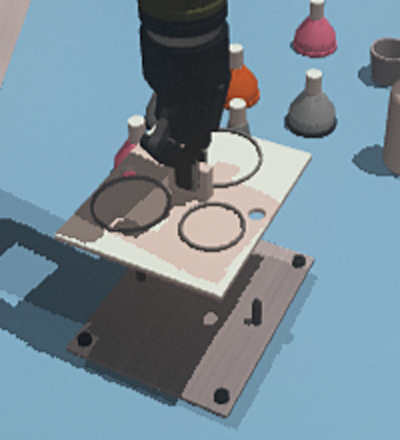

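The plate hangs level above the tray with its hole near the dowel. I lower it to just above the dowel tips and compare.

```bash
python3 -m pendant '[{"wx":0,"wy":0,"wz":0,"tx":0,"ty":1,"tz":30,"gripper":0},{"wx":0,"wy":0,"wz":0,"tx":0,"ty":1,"tz":60,"gripper":0},{"wx":0,"wy":0,"wz":0,"tx":0,"ty":1,"tz":85,"gripper":0},{"wx":0,"wy":0,"wz":0,"tx":0,"ty":1,"tz":100,"gripper":0},{"wx":0,"wy":0,"wz":0,"tx":0,"ty":1,"tz":105,"gripper":0},{"wx":0,"wy":0,"wz":0,"tx":0,"ty":1,"tz":105,"gripper":0}]' 90
cat > m4.py <<'E'
import sys
from h import *
T=np.array([.4988,-.2998]);a=np.radians(-27.8);M=np.array([[np.cos(a),np.sin(a)],[-np.sin(a),np.cos(a)]])
s=bot.get_state();z=s["eef_pos"][2]-.0125;print(s["eef_pos"].round(4))
for n in ["side","top","wrist"]:
    c=cam(n);w=cloud(c);save(c,n+sys.argv[1]+".png",{"side":(110,200,200,180),"top":(310,150,180,180),"wrist":None}[n],3 if n!="wrist" else 1)
    l=(w[...,:2]-T)@M.T
    m=(abs(w[...,2]-z)<.005)&(abs(l[...,0])<.12)&(abs(l[...,1])<.13)
    q=l[m]
    if len(q)<50: print(n,len(q));continue
    # edges: per strip extremes
    for ax,nm in ((0,"x"),(1,"y")):
        o=q[:,1-ax];b=np.round(o/.004)
        for sg in (-1,1):
            e=[];pos=[]
            for k in np.unique(b):
                g=q[b==k]
                if len(g)>5: e.append((sg*g[:,ax]).max()*sg);pos.append(k*.004)
            e=np.array(e);pos=np.array(pos);h=(.085,.103)[ax]*sg;ok=abs(e-h)<.008
            if ok.sum()>5:
                f=np.polyfit(pos[ok],e[ok],1);print(n,nm,sg,ok.sum(),"off mm",round((f[1]-h)*1e3,1),"slope",round(f[0],4))
E
python3 m4.py 2
```

```text
time_s: 8.45
eef_pos: [0.4996, -0.3002, 0.0669]
ee_rot: [3.049, -0.755, 0.001]
force: [0.5, 0.5, -3.3]
width: 0.0103
grip_force: 91.5
[ 0.4996 -0.3002  0.0669]
side x -1 45 off mm 1.4 slope 0.0044
side x 1 52 off mm 0.5 slope -0.0013
side y -1 43 off mm -1.7 slope -0.0002
side y 1 26 off mm -3.0 slope 0.0166
top x -1 39 off mm -0.5 slope -0.0032
top x 1 37 off mm -1.7 slope 0.0013
top y 1 43 off mm -0.3 slope -0.0009
wrist x 1 53 off mm 0.4 slope 0.0009
wrist y -1 37 off mm 0.1 slope -0.0043
wrist y 1 36 off mm 0.4 slope 0.0019
```

```bash
python3 -c "
import cv2,numpy as np
a=[cv2.imread('pics/%s2.png'%n) for n in('side','top')]
a=[cv2.resize(x,(0,0),fx=540/x.shape[0]*.72,fy=540/x.shape[0]*.72) for x in a]
cv2.imwrite('pics/g.png',np.hstack(a))"
```

```text
(no output)
```

View pics/g.png

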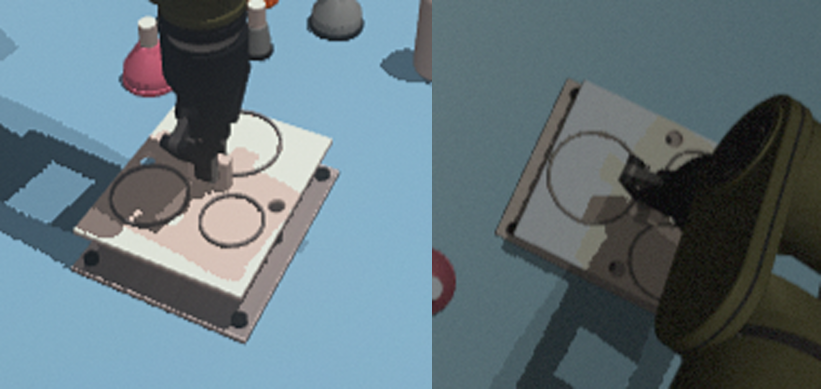

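The edges and the dark dowels under both holes agree to about 1 mm. I lower it slowly.

```bash
python3 -m pendant '[{"wx":0,"wy":0,"wz":0,"tx":0.7,"ty":0,"tz":3,"gripper":0},{"wx":0,"wy":0,"wz":0,"tx":0.7,"ty":0,"tz":6,"gripper":0},{"wx":0,"wy":0,"wz":0,"tx":0.7,"ty":0,"tz":9,"gripper":0},{"wx":0,"wy":0,"wz":0,"tx":0.7,"ty":0,"tz":12,"gripper":0},{"wx":0,"wy":0,"wz":0,"tx":0.7,"ty":0,"tz":15,"gripper":0},{"wx":0,"wy":0,"wz":0,"tx":0.7,"ty":0,"tz":18,"gripper":0},{"wx":0,"wy":0,"wz":0,"tx":0.7,"ty":0,"tz":18,"gripper":0}]' 90
```

```text
time_s: 9.48
eef_pos: [0.4996, -0.3002, 0.0479]
ee_rot: [-3.049, 0.755, 0.001]
force: [0.4, 0.7, -4.3]
width: 0.0102
grip_force: 91.5
```

```bash
python3 -m pendant '[{"wx":0,"wy":0,"wz":0,"tx":0,"ty":0,"tz":4,"gripper":0},{"wx":0,"wy":0,"wz":0,"tx":0,"ty":0,"tz":8,"gripper":0},{"wx":0,"wy":0,"wz":0,"tx":0,"ty":0,"tz":12,"gripper":0},{"wx":0,"wy":0,"wz":0,"tx":0,"ty":0,"tz":14.5,"gripper":0},{"wx":0,"wy":0,"wz":0,"tx":0,"ty":0,"tz":16.5,"gripper":0},{"wx":0,"wy":0,"wz":0,"tx":0,"ty":0,"tz":16.5,"gripper":0}]' 90
```

```text
time_s: 10.22
eef_pos: [0.4997, -0.3003, 0.0316]
ee_rot: [-3.049, 0.755, 0.001]
force: [-0.7, -0.4, -2.7]
width: 0.0102
grip_force: 91.5
```

```bash
python3 -m pendant '[{"wx":0,"wy":0,"wz":0,"tx":0,"ty":0,"tz":1,"gripper":0},{"wx":0,"wy":0,"wz":0,"tx":0,"ty":0,"tz":2,"gripper":0},{"wx":0,"wy":0,"wz":0,"tx":0,"ty":0,"tz":2,"gripper":0}]' 90
```

```text
time_s: 10.6
eef_pos: [0.5001, -0.3005, 0.0306]
ee_rot: [3.049, -0.755, 0.001]
force: [-1.7, 1.4, 2.3]
width: 0.0102
grip_force: 92.3
```

The plate is resting on the feet, so I release and rise.

```bash
python3 -m pendant '[{"wx":0,"wy":0,"wz":0,"tx":0,"ty":0,"tz":0,"gripper":0.4},{"wx":0,"wy":0,"wz":0,"tx":0,"ty":0,"tz":0,"gripper":0.4},{"wx":0,"wy":0,"wz":0,"tx":0,"ty":0,"tz":0,"gripper":0.4},{"wx":0,"wy":0,"wz":0,"tx":0,"ty":0,"tz":-10,"gripper":0.4},{"wx":0,"wy":0,"wz":0,"tx":0,"ty":0,"tz":-40,"gripper":0.4},{"wx":0,"wy":0,"wz":0,"tx":0,"ty":0,"tz":-100,"gripper":0.4},{"wx":0,"wy":0,"wz":0,"tx":0,"ty":0,"tz":-160,"gripper":0.5},{"wx":0,"wy":0,"wz":0,"tx":0,"ty":0,"tz":-160,"gripper":0.5}]' 40
python3 to.py .5 0 .19 20 .5499 -.0389 .19 20
```

```text
time_s: 11.6
eef_pos: [0.5031, -0.3027, 0.1983]
ee_rot: [3.044, -0.754, 0.021]
force: [0.1, 0.2, 0.1]
width: 0.0425
grip_force: 0.0
[ 0.5031 -0.3027  0.1983] yaw -27.82 tilt [ 0.0114 -0.0084] F [0.1 0.2 0.1] w 0.0425
t [-144.1 -266.3    5.8] w [ 0.07 -0.12 -7.97]
t [ -81.9 -255.2    6.7] w [ 0.07 -0.12 -7.97]
```

```bash
python3 -m pendant '[{"wx":0,"wy":0,"wz":0,"tx":-80,"ty":-253,"tz":0,"gripper":0.55},{"wx":0,"wy":0,"wz":0,"tx":-80,"ty":-253,"tz":0,"gripper":0.55},{"wx":0,"wy":0,"wz":0,"tx":-80,"ty":-253,"tz":0,"gripper":0.55},{"wx":0,"wy":0,"wz":0,"tx":-80,"ty":-253,"tz":0,"gripper":0.55},{"wx":0,"wy":0,"wz":0,"tx":-80,"ty":-253,"tz":0,"gripper":0.55},{"wx":0,"wy":0,"wz":0,"tx":-80,"ty":-253,"tz":0,"gripper":0.55},{"wx":0,"wy":0,"wz":0,"tx":-80,"ty":-253,"tz":0,"gripper":0.55}]'
python3 to.py .5499 -.0389 .046 -27.8
cat > m5.py <<'E'
from h import *
c=cam("top");w=cloud(c);T=np.array([.4988,-.2998]);save(c,"h.png",(310,150,180,180),3)
d=np.hypot(w[...,0]-T[0],w[...,1]-T[1])
q=w[(d<.14)&(w[...,2]>.0145)&(w[...,2]<.03)&(np.ptp(c["color"],axis=2)<90)]
print("plate",cv2.minAreaRect(q[:,:2].astype(np.float32)),np.median(q[:,2]));A=np.c_[q[:,:2]-T,np.ones(len(q))];print(np.linalg.lstsq(A,q[:,2],rcond=None)[0].round(4))
q=w[(d<.05)&(w[...,2]>.048)&(w[...,2]<.065)];print("bar",len(q),cv2.minAreaRect(q[:,:2].astype(np.float32)))
c=cam("wrist");w=cloud(c);save(c,"i.png")
d=np.hypot(w[...,0]-.55,w[...,1]+.039);q=w[(d<.04)&(w[...,2]>.068)&(w[...,2]<.08)];print("small",len(q),((q.max(0)+q.min(0))/2).round(4),q.mean(0).round(4))
E
python3 m5.py
```

```text
time_s: 12.48
eef_pos: [0.5469, -0.0405, 0.1896]
ee_rot: [3.048, -0.757, -0.001]
force: [0.3, 0.4, -0.4]
width: 0.047
grip_force: 0.0
[ 0.5469 -0.0405  0.1896] yaw -27.9 tilt [-0.0005 -0.0004] F [ 0.3  0.4 -0.4] w 0.047
t [  1.9  -2.9 143.6] w [ 0.01  0.   -0.02]
plate ((0.498156875371933, -0.2998368442058563), (0.2075980305671692, 0.17041845619678497), 62.02013397216797) 0.018136974769035585
[-0.0005  0.0011  0.0183]
bar 139 ((0.4978888928890228, -0.2991405129432678), (0.012894750572741032, 0.04347114637494087), 62.637332916259766)
small 387 [ 0.5516 -0.039   0.0726] [ 0.5523 -0.0395  0.0748]
```

```bash
python3 -c "
import cv2,numpy as np
a=[cv2.imread('pics/%s.png'%n) for n in'hi']
a=[cv2.resize(x,(0,0),fx=340/x.shape[0],fy=340/x.shape[0]) for x in a]
cv2.imwrite('pics/j.png',np.hstack(a))"
```

```text
(no output)
```

View pics/j.png

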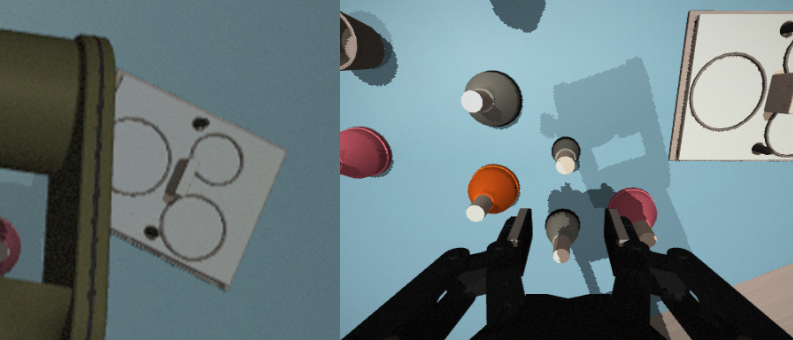

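The plate lies flat (z 0.018) with both dowels through. The small mask sits centred in front of the fingers at about (227,155) of the wrist half. I grip it.

```bash
python3 -m pendant '[{"wx":0,"wy":0,"wz":0,"tx":2.5,"ty":-3,"tz":60,"gripper":0.55},{"wx":0,"wy":0,"wz":0,"tx":2.5,"ty":-3,"tz":105,"gripper":0.55},{"wx":0,"wy":0,"wz":0,"tx":2.5,"ty":-3,"tz":130,"gripper":0.55},{"wx":0,"wy":0,"wz":0,"tx":2.5,"ty":-3,"tz":143,"gripper":0.55},{"wx":0,"wy":0,"wz":0,"tx":2.5,"ty":-3,"tz":143,"gripper":0.55},{"wx":0,"wy":0,"wz":0,"tx":2.5,"ty":-3,"tz":143,"gripper":0.1},{"wx":0,"wy":0,"wz":0,"tx":2.5,"ty":-3,"tz":143,"gripper":0.1},{"wx":0,"wy":0,"wz":0,"tx":2.5,"ty":-3,"tz":143,"gripper":0.1},{"wx":0,"wy":0,"wz":0,"tx":2.5,"ty":-3,"tz":143,"gripper":0.1}]' 30
python3 to.py .5185 -.3488 .13 -27.8
```

```text
time_s: 13.7
eef_pos: [0.552, -0.0381, 0.0485]
ee_rot: [3.049, -0.755, 0.005]
force: [-0.9, -1.4, 7.0]
width: 0.0208
grip_force: 31.5
[ 0.552  -0.0381  0.0485] yaw -27.81 tilt [ 0.0028 -0.0008] F [-0.9 -1.4  7. ] w 0.0208
t [115.6 290.4 -81.4] w [-0.01 -0.03 -0.  ]
```

```bash
python3 -m pendant '[{"wx":0,"wy":0,"wz":0,"tx":0,"ty":0,"tz":-20,"gripper":0.1},{"wx":0,"wy":0,"wz":0,"tx":0,"ty":0,"tz":-60,"gripper":0.1},{"wx":0,"wy":0,"wz":0,"tx":10,"ty":25,"tz":-90,"gripper":0.1},{"wx":0,"wy":0,"wz":0,"tx":30,"ty":75,"tz":-90,"gripper":0.1},{"wx":0,"wy":0,"wz":0,"tx":50,"ty":125,"tz":-90,"gripper":0.1},{"wx":0,"wy":0,"wz":0,"tx":70,"ty":175,"tz":-90,"gripper":0.1},{"wx":0,"wy":0,"wz":0,"tx":90,"ty":225,"tz":-90,"gripper":0.1},{"wx":0,"wy":0,"wz":0,"tx":107,"ty":268,"tz":-90,"gripper":0.1},{"wx":0,"wy":0,"wz":0,"tx":116,"ty":289,"tz":-90,"gripper":0.1},{"wx":0,"wy":0,"wz":0,"tx":116,"ty":289,"tz":-90,"gripper":0.1},{"wx":0,"wy":0,"wz":0,"tx":116,"ty":289,"tz":-90,"gripper":0.1}]' 30
python3 to.py .5185 -.3488 .0675 -27.8
```

```text
time_s: 15.08
eef_pos: [0.5186, -0.3462, 0.1367]
ee_rot: [-3.049, 0.754, 0.001]
force: [-0.5, -0.3, -0.6]
width: 0.021
grip_force: 31.0
[ 0.5186 -0.3462  0.1367] yaw -27.77 tilt [-0.0003  0.0011] F [-0.5 -0.3 -0.6] w 0.021
t [ 1.2  2.4 69.2] w [-0.01  0.01  0.  ]
```

```bash
python3 -m pendant '[{"wx":0,"wy":0,"wz":0,"tx":0.5,"ty":1,"tz":20,"gripper":0.1},{"wx":0,"wy":0,"wz":0,"tx":0.5,"ty":1,"tz":45,"gripper":0.1},{"wx":0,"wy":0,"wz":0,"tx":0.5,"ty":1,"tz":60,"gripper":0.1},{"wx":0,"wy":0,"wz":0,"tx":0.5,"ty":1,"tz":65,"gripper":0.1},{"wx":0,"wy":0,"wz":0,"tx":0.5,"ty":1,"tz":68,"gripper":0.1},{"wx":0,"wy":0,"wz":0,"tx":0.5,"ty":1,"tz":70,"gripper":0.1},{"wx":0,"wy":0,"wz":0,"tx":0.5,"ty":1,"tz":70,"gripper":0.1}]' 30
```

```text
time_s: 15.95
eef_pos: [0.5187, -0.3489, 0.0674]
ee_rot: [3.049, -0.755, 0.001]
force: [0.2, -0.0, -0.6]
width: 0.0207
grip_force: 31.0
```

```bash
python3 -m pendant '[{"wx":0,"wy":0,"wz":0,"tx":0,"ty":0,"tz":1,"gripper":0.1},{"wx":0,"wy":0,"wz":0,"tx":0,"ty":0,"tz":2,"gripper":0.1},{"wx":0,"wy":0,"wz":0,"tx":0,"ty":0,"tz":2,"gripper":0.1}]' 30
```

```text
time_s: 16.32
eef_pos: [0.519, -0.3492, 0.0665]
ee_rot: [3.049, -0.755, 0.002]
force: [-1.7, 1.1, 5.0]
width: 0.0211
grip_force: 31.7
```

Contact is gentle. I release, rise and go above the medium mask.

```bash
python3 -m pendant '[{"wx":0,"wy":0,"wz":0,"tx":0,"ty":0,"tz":0,"gripper":0.55},{"wx":0,"wy":0,"wz":0,"tx":0,"ty":0,"tz":0,"gripper":0.55},{"wx":0,"wy":0,"wz":0,"tx":0,"ty":0,"tz":0,"gripper":0.55},{"wx":0,"wy":0,"wz":0,"tx":0,"ty":0,"tz":-40,"gripper":0.55},{"wx":0,"wy":0,"wz":0,"tx":0,"ty":0,"tz":-100,"gripper":0.55},{"wx":0,"wy":0,"wz":0,"tx":-234,"ty":-295,"tz":-120,"gripper":0.55},{"wx":0,"wy":0,"wz":0,"tx":-234,"ty":-295,"tz":-120,"gripper":0.55},{"wx":0,"wy":0,"wz":0,"tx":-234,"ty":-295,"tz":-120,"gripper":0.55},{"wx":0,"wy":0,"wz":0,"tx":-234,"ty":-295,"tz":-120,"gripper":0.55},{"wx":0,"wy":0,"wz":0,"tx":-234,"ty":-295,"tz":-120,"gripper":0.55},{"wx":0,"wy":0,"wz":0,"tx":-234,"ty":-295,"tz":-120,"gripper":0.55},{"wx":0,"wy":0,"wz":0,"tx":-234,"ty":-295,"tz":-120,"gripper":0.55},{"wx":0,"wy":0,"wz":0,"tx":-234,"ty":-295,"tz":-120,"gripper":0.55},{"wx":0,"wy":0,"wz":0,"tx":-234,"ty":-295,"tz":-120,"gripper":0.55}]'
cat > mk.py <<'E'
import sys
from h import *
x,y,h=map(float,sys.argv[1:4])
for n in ["wrist","top"]:
    c=cam(n);w=cloud(c);save(c,sys.argv[4]+n+".png")
    d=np.hypot(w[...,0]-x,w[...,1]-y);q=w[(d<.035)&(abs(w[...,2]-h)<.006)]
    if len(q)>10: print(n,len(q),((q.max(0)+q.min(0))/2).round(4),q.mean(0).round(4))
    for nm,X,Y,H in [("small",.5185,-.3488,.092),("medium",.4414,-.3149,.096),("large",.5242,-.2501,.102)]:
        d=np.hypot(w[...,0]-X,w[...,1]-Y);q=w[(d<.035)&(abs(w[...,2]-H)<.006)]
        if len(q)>10: print(n,"placed",nm,len(q),q.mean(0).round(4),"want",X,Y)
E
python3 mk.py .4495 .0207 .078 k; python3 to.py .4495 .0207 .05 -27.8
```

```text
time_s: 18.08
eef_pos: [0.4494, 0.0204, 0.1847]
ee_rot: [3.048, -0.758, -0.0]
force: [0.1, -0.4, 0.1]
width: 0.0468
grip_force: 0.0
wrist 409 [0.4511 0.0204 0.0769] [0.4518 0.0198 0.0788]
top placed small 102 [ 0.5169 -0.3479  0.0914] want 0.5185 -0.3488
[0.4494 0.0203 0.1847] yaw -27.96 tilt [-0.0004 -0.0001] F [ 0.3 -0.1 -0.1] w 0.0467
t [ -0.   -0.5 134.7] w [ 0.    0.   -0.03]
```

```bash
python3 -m pendant '[{"wx":0,"wy":0,"wz":0,"tx":0.5,"ty":-0.5,"tz":55,"gripper":0.55},{"wx":0,"wy":0,"wz":0,"tx":0.5,"ty":-0.5,"tz":100,"gripper":0.55},{"wx":0,"wy":0,"wz":0,"tx":0.5,"ty":-0.5,"tz":122,"gripper":0.55},{"wx":0,"wy":0,"wz":0,"tx":0.5,"ty":-0.5,"tz":134.5,"gripper":0.55},{"wx":0,"wy":0,"wz":0,"tx":0.5,"ty":-0.5,"tz":134.5,"gripper":0.55},{"wx":0,"wy":0,"wz":0,"tx":0.5,"ty":-0.5,"tz":134.5,"gripper":0.1},{"wx":0,"wy":0,"wz":0,"tx":0.5,"ty":-0.5,"tz":134.5,"gripper":0.1},{"wx":0,"wy":0,"wz":0,"tx":0.5,"ty":-0.5,"tz":134.5,"gripper":0.1},{"wx":0,"wy":0,"wz":0,"tx":0.5,"ty":-0.5,"tz":134.5,"gripper":0.1}]' 30
python3 to.py .4414 -.3149 .14 -27.8
```

```text
time_s: 19.3
eef_pos: [0.4509, 0.0216, 0.0516]
ee_rot: [-3.049, 0.755, -0.004]
force: [-0.8, -0.3, 5.9]
width: 0.0212
grip_force: 31.5
[0.4509 0.0216 0.0516] yaw -27.81 tilt [ 0.0025 -0.0004] F [-0.8 -0.3  5.9] w 0.0212
t [148.8 302.  -88.3] w [-0.01 -0.02 -0.  ]
```

```bash
python3 -m pendant '[{"wx":0,"wy":0,"wz":0,"tx":0,"ty":0,"tz":-20,"gripper":0.1},{"wx":0,"wy":0,"wz":0,"tx":0,"ty":0,"tz":-70,"gripper":0.1},{"wx":0,"wy":0,"wz":0,"tx":0,"ty":0,"tz":-120,"gripper":0.1},{"wx":0,"wy":0,"wz":0,"tx":15,"ty":30,"tz":-120,"gripper":0.1},{"wx":0,"wy":0,"wz":0,"tx":40,"ty":80,"tz":-120,"gripper":0.1},{"wx":0,"wy":0,"wz":0,"tx":65,"ty":130,"tz":-120,"gripper":0.1},{"wx":0,"wy":0,"wz":0,"tx":90,"ty":180,"tz":-120,"gripper":0.1},{"wx":0,"wy":0,"wz":0,"tx":113,"ty":230,"tz":-120,"gripper":0.1},{"wx":0,"wy":0,"wz":0,"tx":137,"ty":278,"tz":-100,"gripper":0.1},{"wx":0,"wy":0,"wz":0,"tx":149,"ty":301,"tz":-80,"gripper":0.1},{"wx":0,"wy":0,"wz":0,"tx":149,"ty":301,"tz":-70,"gripper":0.1},{"wx":0,"wy":0,"wz":0,"tx":149,"ty":301,"tz":-70,"gripper":0.1},{"wx":0,"wy":0,"wz":0,"tx":149,"ty":301,"tz":-70,"gripper":0.1}]' 30
python3 to.py .4414 -.3149 .0696 -27.8
```

```text
time_s: 20.92
eef_pos: [0.4416, -0.3132, 0.1209]
ee_rot: [3.05, -0.753, 0.001]
force: [0.2, -0.6, -0.3]
width: 0.0211
grip_force: 31.0
[ 0.4416 -0.3132  0.1209] yaw -27.74 tilt [ 0.0007 -0.0003] F [ 0.2 -0.6 -0.3] w 0.0211
t [ 0.6  1.6 51.3] w [-0.   -0.01  0.01]
```

```bash
python3 -m pendant '[{"wx":0,"wy":0,"wz":0,"tx":0.5,"ty":1,"tz":20,"gripper":0.1},{"wx":0,"wy":0,"wz":0,"tx":0.5,"ty":1,"tz":38,"gripper":0.1},{"wx":0,"wy":0,"wz":0,"tx":0.5,"ty":1,"tz":46,"gripper":0.1},{"wx":0,"wy":0,"wz":0,"tx":0.5,"ty":1,"tz":50,"gripper":0.1},{"wx":0,"wy":0,"wz":0,"tx":0.5,"ty":1,"tz":51.5,"gripper":0.1},{"wx":0,"wy":0,"wz":0,"tx":0.5,"ty":1,"tz":52.5,"gripper":0.1},{"wx":0,"wy":0,"wz":0,"tx":0.5,"ty":1,"tz":52.5,"gripper":0.1}]' 30
```

```text
time_s: 21.8
eef_pos: [0.4417, -0.3158, 0.0697]
ee_rot: [3.049, -0.755, 0.002]
force: [-2.6, 2.0, 6.9]
width: 0.0212
grip_force: 31.4
```

```bash
python3 -m pendant '[{"wx":0,"wy":0,"wz":0,"tx":0,"ty":0,"tz":0,"gripper":0.55},{"wx":0,"wy":0,"wz":0,"tx":0,"ty":0,"tz":0,"gripper":0.55},{"wx":0,"wy":0,"wz":0,"tx":0,"ty":0,"tz":0,"gripper":0.55},{"wx":0,"wy":0,"wz":0,"tx":0,"ty":0,"tz":-40,"gripper":0.55},{"wx":0,"wy":0,"wz":0,"tx":0,"ty":0,"tz":-100,"gripper":0.55},{"wx":0,"wy":0,"wz":0,"tx":36,"ty":-387,"tz":-120,"gripper":0.55},{"wx":0,"wy":0,"wz":0,"tx":36,"ty":-387,"tz":-120,"gripper":0.55},{"wx":0,"wy":0,"wz":0,"tx":36,"ty":-387,"tz":-120,"gripper":0.55},{"wx":0,"wy":0,"wz":0,"tx":36,"ty":-387,"tz":-120,"gripper":0.55},{"wx":0,"wy":0,"wz":0,"tx":36,"ty":-387,"tz":-120,"gripper":0.55},{"wx":0,"wy":0,"wz":0,"tx":36,"ty":-387,"tz":-120,"gripper":0.55},{"wx":0,"wy":0,"wz":0,"tx":36,"ty":-387,"tz":-120,"gripper":0.55},{"wx":0,"wy":0,"wz":0,"tx":36,"ty":-387,"tz":-120,"gripper":0.55},{"wx":0,"wy":0,"wz":0,"tx":36,"ty":-387,"tz":-120,"gripper":0.55}]'
python3 mk.py .6534 .0105 .084 l; python3 to.py .654 .0103 .056 -27.8
```

```text
time_s: 23.55
eef_pos: [0.6528, 0.009, 0.1874]
ee_rot: [3.048, -0.757, -0.001]
force: [-0.5, -0.7, -0.6]
width: 0.0471
grip_force: 0.0
wrist 421 [0.6554 0.0096 0.0825] [0.656  0.0094 0.0848]
top 83 [0.653  0.0107 0.0828] [0.6532 0.0104 0.0841]
top placed small 102 [ 0.5171 -0.3479  0.0915] want 0.5185 -0.3488
top placed medium 106 [ 0.4408 -0.3153  0.0958] want 0.4414 -0.3149
[0.6529 0.0088 0.1877] yaw -27.94 tilt [-0.0006 -0.0002] F [-1.6  0.1 -1.1] w 0.0469
t [  0.3  -1.9 131.7] w [ 0.    0.   -0.02]
```

View pics/lwrist.png

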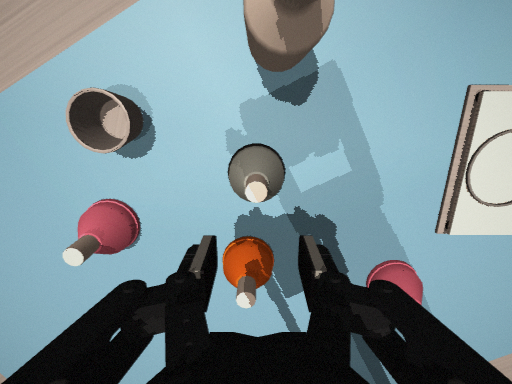

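The wrist picture shows the grey large mask centred at (257,180). The pink masks, the orange one, the bottle and the pot are clear of the fingers. I grip it.

```bash
python3 -m pendant '[{"wx":0,"wy":0,"wz":0,"tx":1,"ty":-1.5,"tz":55,"gripper":0.55},{"wx":0,"wy":0,"wz":0,"tx":1,"ty":-1.5,"tz":100,"gripper":0.55},{"wx":0,"wy":0,"wz":0,"tx":1,"ty":-1.5,"tz":120,"gripper":0.55},{"wx":0,"wy":0,"wz":0,"tx":1,"ty":-1.5,"tz":131.5,"gripper":0.55},{"wx":0,"wy":0,"wz":0,"tx":1,"ty":-1.5,"tz":131.5,"gripper":0.55},{"wx":0,"wy":0,"wz":0,"tx":1,"ty":-1.5,"tz":131.5,"gripper":0.1},{"wx":0,"wy":0,"wz":0,"tx":1,"ty":-1.5,"tz":131.5,"gripper":0.1},{"wx":0,"wy":0,"wz":0,"tx":1,"ty":-1.5,"tz":131.5,"gripper":0.1},{"wx":0,"wy":0,"wz":0,"tx":1,"ty":-1.5,"tz":131.5,"gripper":0.1}]' 30
python3 to.py .5242 -.2501 .14 -27.8
```

```text
time_s: 24.78
eef_pos: [0.6565, 0.011, 0.0583]
ee_rot: [-3.049, 0.755, -0.005]
force: [-0.3, -1.0, 5.7]
width: 0.0211
grip_force: 31.7
[0.6565 0.011  0.0583] yaw -27.82 tilt [ 0.0032 -0.0004] F [-0.3 -1.   5.7] w 0.0211
t [  5.1 292.5 -82. ] w [-0.01 -0.03 -0.  ]
```

```bash
python3 -m pendant '[{"wx":0,"wy":0,"wz":0,"tx":0,"ty":0,"tz":-20,"gripper":0.1},{"wx":0,"wy":0,"wz":0,"tx":0,"ty":0,"tz":-70,"gripper":0.1},{"wx":0,"wy":0,"wz":0,"tx":0,"ty":0,"tz":-110,"gripper":0.1},{"wx":0,"wy":0,"wz":0,"tx":1,"ty":30,"tz":-110,"gripper":0.1},{"wx":0,"wy":0,"wz":0,"tx":2,"ty":80,"tz":-110,"gripper":0.1},{"wx":0,"wy":0,"wz":0,"tx":3,"ty":130,"tz":-110,"gripper":0.1},{"wx":0,"wy":0,"wz":0,"tx":4,"ty":180,"tz":-110,"gripper":0.1},{"wx":0,"wy":0,"wz":0,"tx":5,"ty":230,"tz":-110,"gripper":0.1},{"wx":0,"wy":0,"wz":0,"tx":6,"ty":270,"tz":-100,"gripper":0.1},{"wx":0,"wy":0,"wz":0,"tx":6,"ty":291,"tz":-80,"gripper":0.1},{"wx":0,"wy":0,"wz":0,"tx":6,"ty":291,"tz":-70,"gripper":0.1},{"wx":0,"wy":0,"wz":0,"tx":6,"ty":291,"tz":-70,"gripper":0.1},{"wx":0,"wy":0,"wz":0,"tx":6,"ty":291,"tz":-70,"gripper":0.1}]' 30
python3 to.py .5242 -.2501 .0763 -27.8
```

```text
time_s: 26.4
eef_pos: [0.5254, -0.2481, 0.1265]
ee_rot: [-3.05, 0.753, -0.001]
force: [-0.9, 0.8, -0.1]
width: 0.0207
grip_force: 31.2
[ 0.5254 -0.2481  0.1265] yaw -27.73 tilt [0.0004 0.0001] F [-0.9  0.8 -0.1] w 0.0207
t [-0.1  2.4 50.2] w [-0.   -0.    0.01]
```

```bash
python3 -m pendant '[{"wx":0,"wy":0,"wz":0,"tx":0,"ty":1.5,"tz":20,"gripper":0.1},{"wx":0,"wy":0,"wz":0,"tx":0,"ty":1.5,"tz":38,"gripper":0.1},{"wx":0,"wy":0,"wz":0,"tx":0,"ty":1.5,"tz":46,"gripper":0.1},{"wx":0,"wy":0,"wz":0,"tx":0,"ty":1.5,"tz":50,"gripper":0.1},{"wx":0,"wy":0,"wz":0,"tx":0,"ty":1.5,"tz":51.5,"gripper":0.1},{"wx":0,"wy":0,"wz":0,"tx":0,"ty":1.5,"tz":51.5,"gripper":0.1}]' 30
```

```text
time_s: 27.15
eef_pos: [0.5245, -0.2509, 0.0764]
ee_rot: [3.049, -0.755, 0.002]
force: [-3.0, 0.9, 4.6]
width: 0.0205
grip_force: 31.6
```

Contact. I release, rise and move clear so the cameras can see.

```bash
python3 -m pendant '[{"wx":0,"wy":0,"wz":0,"tx":0,"ty":0,"tz":0,"gripper":0.55},{"wx":0,"wy":0,"wz":0,"tx":0,"ty":0,"tz":0,"gripper":0.55},{"wx":0,"wy":0,"wz":0,"tx":0,"ty":0,"tz":0,"gripper":0.55},{"wx":0,"wy":0,"wz":0,"tx":0,"ty":0,"tz":-40,"gripper":0.55},{"wx":0,"wy":0,"wz":0,"tx":0,"ty":0,"tz":-100,"gripper":0.55},{"wx":0,"wy":0,"wz":0,"tx":-60,"ty":-240,"tz":-130,"gripper":0.55},{"wx":0,"wy":0,"wz":0,"tx":-60,"ty":-240,"tz":-130,"gripper":0.55},{"wx":0,"wy":0,"wz":0,"tx":-60,"ty":-240,"tz":-130,"gripper":0.55},{"wx":0,"wy":0,"wz":0,"tx":-60,"ty":-240,"tz":-130,"gripper":0.55},{"wx":0,"wy":0,"wz":0,"tx":-60,"ty":-240,"tz":-130,"gripper":0.55},{"wx":0,"wy":0,"wz":0,"tx":-60,"ty":-240,"tz":-130,"gripper":0.55},{"wx":0,"wy":0,"wz":0,"tx":-60,"ty":-240,"tz":-130,"gripper":0.55}]'
python3 mk.py 0 0 1 n
python3 - <<'E'
from h import *
c=cam("side");save(c,"o.png",(110,130,240,220),2.5)
E
```

```text
time_s: 28.65
eef_pos: [0.5825, -0.0114, 0.2043]
ee_rot: [3.048, -0.758, -0.001]
force: [-0.5, -0.4, -0.3]
width: 0.0469
grip_force: 0.0
top placed small 100 [ 0.517  -0.3481  0.0915] want 0.5185 -0.3488
top placed medium 108 [ 0.4407 -0.3153  0.0955] want 0.4414 -0.3149
top placed large 101 [ 0.5224 -0.2501  0.1016] want 0.5242 -0.2501
```

View pics/o.png

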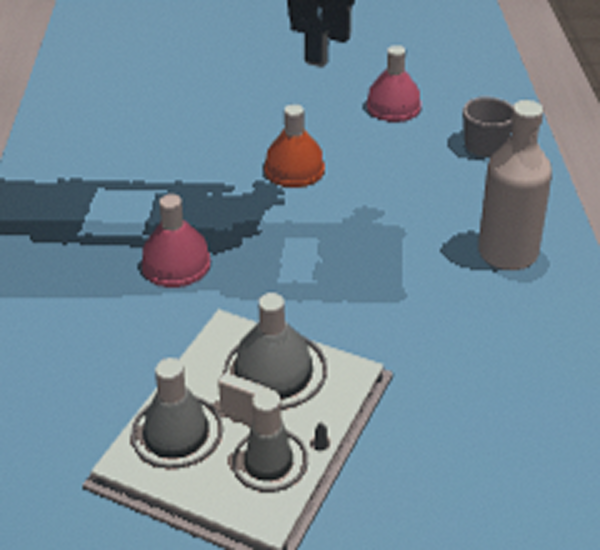

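The picture shows the plate flat on the tray and all three masks upright inside their rings: large (272,360), medium (175,425), small (267,455). The bottle and pot are untouched, so I hand the job in.

```bash
python3 -c "
from rig import bot
print(bot.job_done())"
```

```text
the job is handed in; nothing more can be done
None
```

The job is handed in at about 29 s on the robot's clock: the plate lies flat over both dowels, the three grey masks stand within about 2 mm of their seat centres by the top camera, and the bottle and pot were not touched; no verdict came back.

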